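# Seat the mallet in its cutout in the tool tray

### The arm

A 6-joint arm with a two-finger parallel gripper is mounted at the origin on a cart in front of the work surface, level with it; the furniture and walls round the work are solid. World frame = base frame: x ahead of the robot, y to its left, z up, the work surface at z = 0. Lengths are in m, angles in rad, forces in N, time in s.
With the tool pointing down it reaches from about 0.375 to 0.9 m from the base axis. Payload 3.1 kg.
Tool frame: the origin (TCP) lies midway between the tips of the shut fingers; the grasp point (between the pads) lies 19 mm behind it (pinch_z is the distance from the TCP to the grasp point, in m); z points along the fingers, y is the line along which they close (so a half turn about z gives the same grasp; the last joint's range is limited). The gripper opens to 85 mm and grips with 20 to 120 N. Pads are 22 mm wide; open, the fingers measure 114 mm over their backs; the gripper's body (76 mm by 85 mm) begins 54 mm behind the grasp point. The pads swing forward as they close: fully open they stand 13 mm farther back than shut.
Start: joints at [-0.178, 0.527, 1.433, -0, 1.181, -0.178], TCP at [0.625, 0, 0.231] pointing down, gripper open.
Joint ranges: [-3.08, 3.08], [-0.75, 2.2], [0.22, 2.44], [-1.43, 4.57], [0, 2.65], [-2.85, 2.85]. Speed limits (rad/s): [2.79, 2.79, 3.14, 3.14, 3.14, 3.14].

### API

Orientations are given as a unit quaternion [x, y, z, w].
In Python, from station import sense, snapshot, camera_params, sign_off, pinch_z gives the robot as it stands. The module is installed in compiled form; this text tells all that it offers.
- The arm moves only by the shell command python3 -m handwheel 'ROWS' [FORCE]. ROWS is JSON, a list that holds one entry, the list of rows, each a list of 7 numbers: the turn, a rotation vector about the tool's x, y, z in degrees, then the shift along the tool's x, y, z in m, then the opening, from 0 (shut) to 1 (fully open). A call has 1 to 20 rows; each row shifts and turns the commanded pose from where the row before left it, along the tool's axes as they then stand; what a row does not reach is not made up. A row lasts 1/8 s, in which the tool goes at most 62.5 mm and 10.7 degrees, less where a joint would pass 70% of its speed; a pose out of reach is approached as far as the arm can. A call with a gripper value outside its range is refused whole. The fingers move at their own pace and stop on an object; FORCE is the grip in N (left out, the last holds). Time passes only in rows, so rows that do not move let the fingers close. It gives the time, the measured TCP pose, the force, the opening and the grip force at its end, in the units of the state.
- sense(): the state, without advancing time (a new reading comes with each control period).
- snapshot(name): name is "scene" or "side" or "wrist"; returns the picture (400x640x3 uint8, red, green, blue); there is no depth.
- camera_params(name): a dict with "fx", "fy", "cx", "cy" (pixels), "world_to_cam" (4x4, takes a point from world to camera coordinates); the wrist camera has in their place "mount" (4x4, takes a point from camera to tool coordinates, whose origin is the TCP and whose axes are the flange's). Camera axes: x right, y down, z forward; pixel columns grow to the right and rows downward; lengths in m; the calibration is good to about 2 mm. A picture is of the moment at which its call begins: read the wrist's pose just before it. camera_params takes no time and is no camera call.
- sign_off(): hands the job in; it is judged then, once.
The state is a dict: "t": time; "q": joint angles; "qd": joint speeds; "tau": joint torques, N m; "tcp_pos": TCP position; "tool_rot": TCP orientation; "force": force on the tool from outside, world axes, zero at the start; "ft_torque": the same for the moment, N m; "finger_gap": opening from 0.0 (shut) to 1.0 (fully open); "gripper_force": force on a finger pad.
Only numpy, scipy, OpenCV 4.12 (cv2) and the standard library are available. Lean on these libraries where they do the work, as an engineer would, in place of code of your own. Each camera call takes 0.05 s, during which the arm holds its last target. There are 200 camera calls.

### The job

The wooden tool tray on the left side of the bench has one empty cutout, shaped for one of the two striking tools that lie on the bench. Pick up the tool that matches it and lay it in the cutout the right way round, head in the wide pocket and handle in the slot, so that it lies flat and fully down on the cutout's floor. Lower it in, do not drop it, and leave the other tool where it lies.

Things in the scene. Friction and masses are not known exactly. Their poses are not given: they have to be found in the camera images.
- wood_mallet: Loose wooden mallet, 0.19 kg, lying flat: the tool that matches the cutout. 167 mm long; pale straight handle along y, 16 mm wide, 3 to 24 mm above the underside, free end at y = -83 mm; dark round head at the +y end (y = +50 to +83, x = -32 to +32, 33 mm high). Origin midway along it, level with the head's underside; centre of mass about 30 mm towards the head; z up.
- mallet_head (a point): Centre of the mallet's head: 66.5 mm along +y and 16.5 mm up from the mallet's origin. The tray lies between the robot and the mallet; the polishing motor, 190 mm tall, stands to the right of both, its left spindle tip at y = 0.15 m.
- tool_tray: Fixed tray, top 22 mm, edges 23. Origin on the bench below where the mallet's origin belongs; axes as the seated mallet's. T cutout, floor at 8 mm: head pocket x -42 to 42, y 40 to 93; handle slot x -18 to 18, y -93 to 40; finger notch x -50 to 50, y -30 to 30 (10 mm of play round the mallet). Tray spans x -94 to 60, y -118 to 118; a file fixed in it at x = -71 stands 27 mm above the bench.
- riveting_hammer: The other tool, which stays where it lies: riveting hammer, 200 mm long, thin dark handle, slim dark steel head 60 mm wide, too long for the cutout. It lies in front of the polishing motor. Origin midway along it on the underside; head at the +y end, x across the handle, z up.

How it is judged:
At the end, for the whole second after the job is handed in: The mallet lies in the tray's T-shaped cutout with its head in the head pocket: its origin and its head are each within 16 mm of their places across the tray (18 mm for the head along it), its underside less than 5 mm above the cutout's floor, tilted less than 0.08 rad, at rest and let go (x of wood_mallet in the frame of tool_tray between -0.016 and 0.016 m and y of wood_mallet in the frame of tool_tray between -0.016 and 0.016 m and x of mallet_head in the frame of tool_tray between -0.016 and 0.016 m and y of mallet_head in the frame of tool_tray between 0.048 and 0.085 m and z of wood_mallet in the frame of tool_tray below 0.013 m and angle between wood_mallet's own z axis and vertical below 0.08 rad and linear speed of wood_mallet below 0.02 m/s and contact force between the fingers and wood_mallet below 0.1 N); the robot touches nothing.
It fails at once if the mallet is dropped: let go while more than 60 mm above the bench (height (world z) of wood_mallet above 0.06 m and contact force between the fingers and wood_mallet below 0.05 N).
It fails at once if the riveting hammer is moved by more than 30 mm (distance of riveting_hammer from where it was at the start of the episode above 0.03 m).
It also fails if it takes over 32 s, if anything falls off the work surface, if the arm or the gripper's body presses on something with over 40 N, if the wrist force passes 120 N, or if a joint passes its speed limit or range.

## Working session

There is one attempt and no reset: what is moved stays moved. The work goes in short steps, Python scripts to look and compute and a shell command to move; the robot and the scene stay as the last step left them, time stands still between calls to the robot, and variables do not carry over. Pictures are saved under pics/ and viewed, at most 10 in all, crops included, and the job is handed in when it is done.

```bash
mkdir -p pics
python3 - <<'E'
from station import *
import cv2, numpy as np
s=sense();print(s['t'],s['tcp_pos'],s['tool_rot'],pinch_z, s['finger_gap'])
for n in ["scene","side","wrist"]:
    p=camera_params(n);print(n,{k:np.round(v,4).tolist() for k,v in p.items()})
    cv2.imwrite(f"pics/{n}0.png",snapshot(n)[:,:,::-1])
a=[cv2.imread(f"pics/{n}0.png") for n in ["scene","side"]]
E
```

```text
0.0 [6.24280408e-01 1.69612386e-04 2.30329616e-01] [ 7.07093748e-01  7.07118977e-01 -6.32016469e-04 -8.85454545e-04] 0.0187 0.9996293229447538
scene {'fx': 430.9436, 'fy': 430.9436, 'cx': 321.7059, 'cy': 200.2114, 'world_to_cam': [[-0.7251, -0.6884, -0.0184, 0.428], [-0.3357, 0.3766, -0.8634, 0.1578], [0.6013, -0.6199, -0.5042, 0.9175], [0.0, 0.0, 0.0, 1.0]]}
side {'fx': 410.9594, 'fy': 410.9594, 'cx': 313.6488, 'cy': 198.4051, 'world_to_cam': [[-0.979, -0.2034, 0.0107, 0.4886], [-0.0984, 0.426, -0.8994, 0.0533], [0.1784, -0.8816, -0.4371, 1.1759], [0.0, 0.0, 0.0, 1.0]]}
wrist {'fx': 288.4078, 'fy': 288.4078, 'cx': 320.8112, 'cy': 202.3235, 'mount': [[-0.0003, -0.9578, -0.2875, 0.0738], [1.0, 0.0002, -0.0016, -0.0002], [0.0016, -0.2875, 0.9578, -0.1436], [0.0, 0.0, 0.0, 1.0]]}
```

View pics/scene0.png

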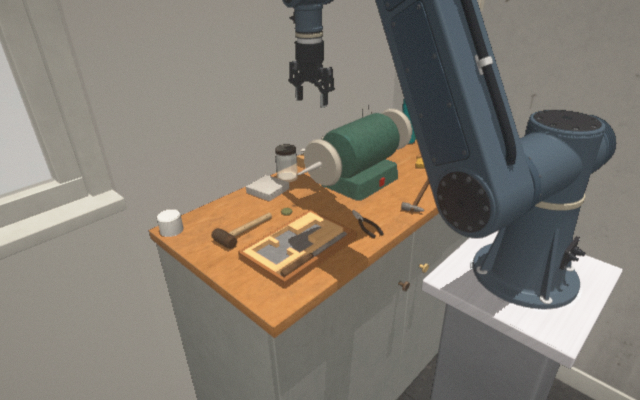

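View pics/side0.png

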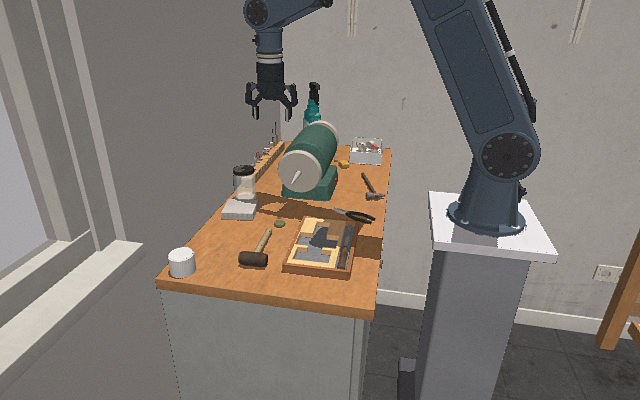

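View pics/wrist0.png

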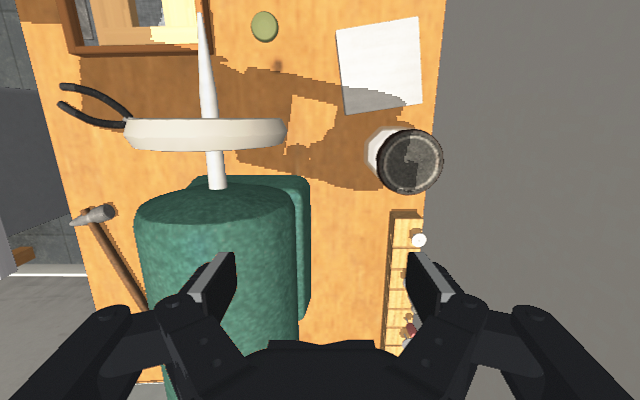

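The scene view shows the mallet's head at about (224,238) and handle end at (272,216); the side view shows the head at (253,259) and handle end at (269,231). The tray lies nearer the robot (tray in side view spans 285–358, 217–277). The wrist view shows the motor, with the tray at its top left.

```bash
cat > h.py <<'E'
from station import *
import numpy as np, cv2
from scipy.spatial.transform import Rotation as R
def cam(n,s=None):
    p=camera_params(n); K=np.array([[p['fx'],0,p['cx']],[0,p['fy'],p['cy']],[0,0,1]])
    if n=='wrist':
        T=np.eye(4);T[:3,:3]=R.from_quat(s['tool_rot']).as_matrix();T[:3,3]=s['tcp_pos']
        W=T@np.array(p['mount'])
    else: W=np.linalg.inv(p['world_to_cam'])
    return K,W
def ray(c,uv):
    K,W=c; d=W[:3,:3]@np.linalg.inv(K)@np.array([*uv,1.]); return W[:3,3],d/np.linalg.norm(d)
def plane(c,uv,z):
    o,d=ray(c,uv); return o+d*(z-o[2])/d[2]
def tri(c1,u1,c2,u2):
    o,d=ray(c1,u1);p,e=ray(c2,u2)
    t=np.linalg.lstsq(np.c_[d,-e],p-o,rcond=None)[0]
    a,b=o+t[0]*d,p+t[1]*e
    return (a+b)/2,np.linalg.norm(a-b)
E
python3 - <<'E'
from h import *
a,b=cam('scene'),cam('side')
np.set_printoptions(precision=3,suppress=True)
for n,u,v in [('head',(224,238),(253,259)),('end',(271,216),(269,231))]: print(n,*tri(a,u,b,v),plane(a,u,.016),plane(b,v,.016))
for v in [(285,270),(355,276),(358,224),(302,218)]: print('tray',plane(b,v,.022))
E
```

```text
head [0.568 0.362 0.014] 0.0026939782529853563 [0.567 0.362 0.016] [0.566 0.367 0.016]
end [ 0.578  0.207 -0.001] 0.0024351936293444012 [0.558 0.223 0.016] [0.568 0.237 0.016]
tray [0.48  0.4   0.022]
tray [0.328 0.388 0.022]
tray [0.346 0.16  0.022]
tray [0.498 0.161 0.022]
```

```bash
python3 -m handwheel '[[[0,0,0,0.055,-0.02,0,1],[0,0,0,0.055,-0.02,0,1],[0,0,0,0.055,-0.02,0,1],[0,0,0,0.055,-0.02,0,1],[0,0,0,0.055,-0.02,0,1],[0,0,0,0.05,-0.02,0,1],[0,0,0,0,0,0,1],[0,0,0,0,0,0,1]]]'
python3 - <<'E'
from h import *
import json
s=sense();im=snapshot('wrist')[:,:,::-1];cv2.imwrite('pics/w1.png',im)
json.dump({k:np.array(s[k]).tolist() for k in('tcp_pos','tool_rot')},open('w1.json','w'));print(s['tcp_pos'],s['t'])
cv2.imwrite('pics/w1b.png',cv2.resize(im,(800,500),interpolation=cv2.INTER_CUBIC))
E
```

```text
t: 1.15
tcp_pos: [0.5048, 0.3248, 0.231]
tool_rot: [0.707, 0.707, -0.0, 0.0]
force: [-0.0, -0.1, -0.3]
finger_gap: 1.002
gripper_force: 0.0
[0.50482711 0.3248332  0.23101171] 1.15
```

View pics/w1b.png

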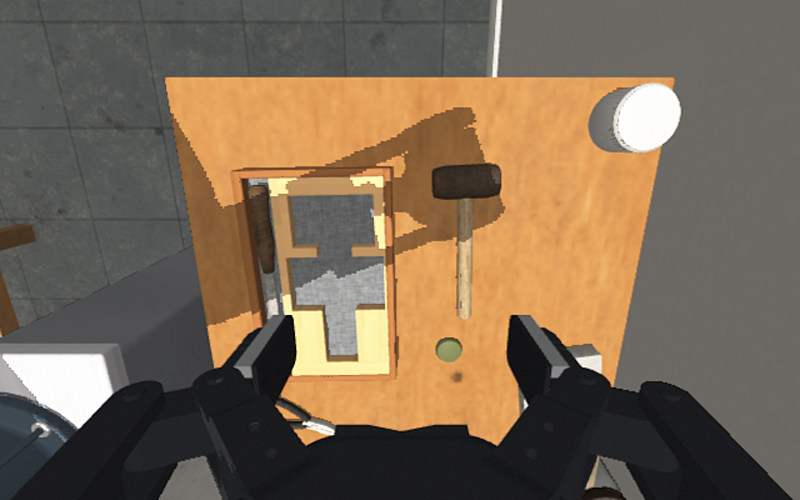

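The wrist view shows the tray with the T's head pocket at the top (about 290–375, 195–255 in the enlarged picture) and handle slot at the bottom (325–358, 305–360), file on the left. The mallet lies parallel to it, head at (466,181) and handle end at (464,317).

Run:
```python
from h import *
im=cv2.imread('pics/w1.png')
cv2.imwrite('pics/w1c.png',cv2.resize(im[125:305,180:410],None,fx=3.3,fy=3.3,interpolation=cv2.INTER_CUBIC))
```

```text
(no output)
```

View pics/w1c.png

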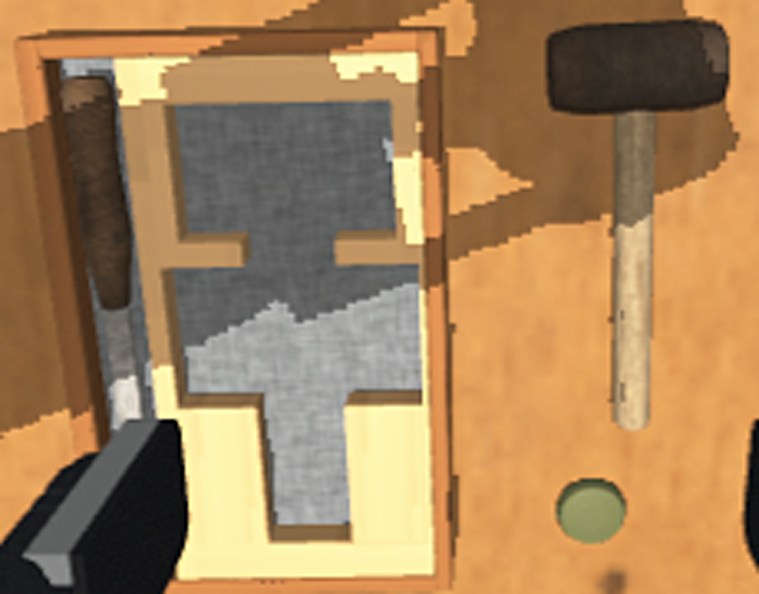

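Run:
```python
from h import *
import json
np.set_printoptions(precision=4,suppress=True)
c=cam('wrist',json.load(open('w1.json')))
f=lambda u,v,z:plane(c,(180+u/3.3-.3,125+v/3.3-.3),z)[:2]
for n,u,v,z,t in [('pocket L far',163,103,.022,(-42,93)),('pocket R far',391,101,.022,(42,93)),('pocket R near',395,234,.022,(42,40)),
 ('div L',247,240,.022,(-18,40)),('div R',335,240,.022,(18,40)),('slotL top',262,405,.022,(-18,-30)),('slotR top',345,405,.022,(18,-30)),
 ('slot L bot',271,542,.022,(-18,-93)),('slotR bot',351,540,.022,(18,-93))]:
    p=f(u,v,z);print(n,p,p-np.array(t)/1000)
for n,u,v,z in [('head far edge L',550,30,.0165),('headL',547,70,.0165),('headR',728,65,.0165),('head near',638,112,.01),('head far',638,22,.025),('handle top',634,150,.018),('handle mid',632,300,.018),('handle low',631,410,.018),('end',631,430,.01)]: print(n,f(u,v,z))
```

```text
pocket L far [0.3922 0.3515] [0.4342 0.2585]
pocket R far [0.4764 0.3523] [0.4344 0.2593]
pocket R near [0.4768 0.3015] [0.4348 0.2615]
div L [0.4198 0.299 ] [0.4378 0.259 ]
div R [0.4537 0.299 ] [0.4357 0.259 ]
slotL top [0.4213 0.2294] [0.4393 0.2594]
slotR top [0.455  0.2294] [0.437  0.2594]
slot L bot [0.4212 0.1655] [0.4392 0.2585]
slotR bot [0.4553 0.1665] [0.4373 0.2595]
head far edge L [0.5348 0.3775]
headL [0.5341 0.3631]
headR [0.6011 0.365 ]
head near [0.5698 0.3466]
head far [0.5655 0.3809]
handle top [0.5676 0.3334]
handle mid [0.5699 0.2733]
handle low [0.572  0.2254]
end [0.574  0.2122]
```

```bash
python3 -m handwheel '[[[0,0,0,-0.004,0.016,0.02,1],[0,0,0,-0.004,0.016,0.02,1],[0,0,0,-0.004,0.016,0.02,1],[0,0,0,-0.004,0.016,0.02,1],[0,0,-2,0,0,0,1],[0,0,0,0,0,0,1]]]'
python3 - <<'E'
from h import *
import json
s=sense();im=snapshot('wrist')[:,:,::-1];cv2.imwrite('pics/w2.png',im)
json.dump({k:np.array(s[k]).tolist() for k in('tcp_pos','tool_rot')},open('w2.json','w'));print(s['tcp_pos'],s['t'])
cv2.imwrite('pics/w2b.png',cv2.resize(im[:,60:460],None,fx=1.5,fy=1.5,interpolation=cv2.INTER_CUBIC))
E
```

```text
t: 1.95
tcp_pos: [0.5692, 0.3082, 0.1518]
tool_rot: [0.695, 0.719, -0.0, -0.0]
force: [-1.3, -0.3, -0.4]
finger_gap: 1.0
gripper_force: 0.0
[0.56915235 0.30816467 0.15175438] 1.95
```

View pics/w2b.png

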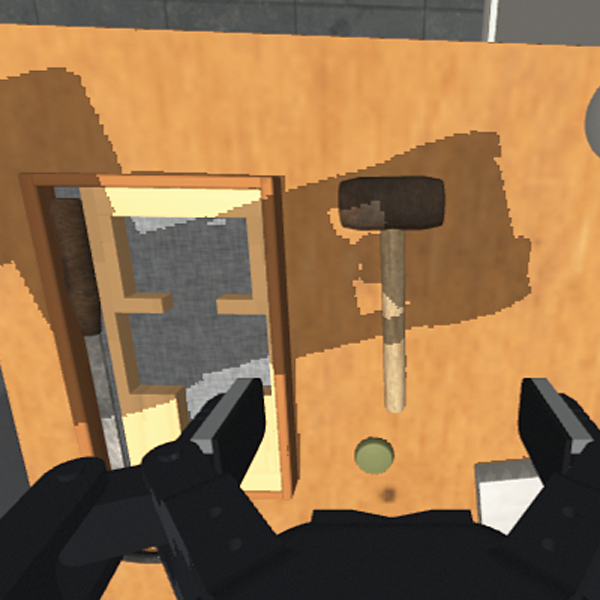

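The second wrist view shows the mallet lined up between the fingers: head (391,203), handle junction (394,229), handle end (395,411), pocket's far right corner (246,216).

Run:
```python
from h import *
import json
np.set_printoptions(precision=4,suppress=True)
c1,c2=[cam('wrist',json.load(open(f'w{i}.json'))) for i in(1,2)]
for n,a,b in [('end',(631,430),(395,411)),('junction',(635,112),(394,229)),('headL',(547,68),(338,203)),('headR',(728,66),(445,204)),('pocketRfar',(391,101),(246,216)),('div R corner',(335,240),(217,297)),('div R notch',(335,268),(217,313)),('notch L bot',(262,405),(184,391))]:
    A=(180+a[0]/3.3-.3,125+a[1]/3.3-.3);B=(60+b[0]/1.5-.2,b[1]/1.5-.2)
    print(n,*tri(c1,A,c2,B),plane(c2,B,.022)[:2],plane(c2,B,.012)[:2])
```

```text
end [0.5744 0.211  0.0068] 0.0006098004553894473 [0.5739 0.2203] [0.5742 0.2144]
junction [0.5687 0.3471 0.0102] 0.0007931499131184009 [0.5687 0.3489] [0.5688 0.3477]
headL [0.5336 0.364  0.0217] 0.0007379573907796281 [0.5336 0.3636] [0.5324 0.363 ]
headR [0.5995 0.3652 0.0225] 8.915322620275708e-05 [0.5996 0.3653] [0.6008 0.3646]
pocketRfar [0.4766 0.3532 0.0231] 0.0014454691042843798 [0.4764 0.3538] [0.4731 0.3528]
div R corner [0.4535 0.2996 0.021 ] 0.0015282650405202246 [0.454  0.3007] [0.4499 0.2977]
div R notch [0.4533 0.2889 0.0226] 0.0017488653971245408 [0.4531 0.2896] [0.4489 0.2862]
notch L bot [0.418  0.2231 0.0083] 0.0005547283859662251 [0.4251 0.231 ] [0.42   0.2255]
```

```bash
python3 -m handwheel '[[[0,0,0,0,0.001,0.045,1],[0,0,0,0,0,0.045,1],[0,0,0,0,0,0.038,1],[0,0,0,0,0,0.014,1],[0,0,0,0,0,0.005,1],[0,0,0,0,0,0,0.3],[0,0,0,0,0,0,0],[0,0,0,0,0,0,0],[0,0,0,0,0,0,0],[0,0,0,0,0,0,0]]]' 80
```

```text
t: 3.25
tcp_pos: [0.5702, 0.3092, 0.0052]
tool_rot: [0.695, 0.719, 0.0, 0.0]
force: [-1.0, -1.3, 6.2]
finger_gap: 0.143
gripper_force: 78.2
```

```bash
python3 -m handwheel '[[[0,0,0,0,0,-0.015,0],[0,0,0,0,0,-0.025,0],[0,0,0,0,0,-0.01,0],[0,0,0,-0.006,-0.025,0,0],[0,0,0,-0.008,-0.035,0,0],[0,0,0,-0.008,-0.035,0,0],[0,0,0,-0.006,-0.025,0,0],[0,0,0,-0.004,-0.015,0,0],[0,0,1,0,0,0,0],[0,0,0,0,0,0,0]]]'
python3 - <<'E'
from h import *
import json
s=sense();im=snapshot('wrist')[:,:,::-1];cv2.imwrite('pics/w3.png',im)
json.dump({k:np.array(s[k]).tolist() for k in('tcp_pos','tool_rot')},open('w3.json','w'));print(s['tcp_pos'],s['t'])
b=snapshot('side')[:,:,::-1][180:300,230:390]
cv2.imwrite('pics/w3b.png',np.vstack([cv2.resize(im[40:340,120:520],(600,450)),cv2.resize(b,(600,450))])[:, :] if 0 else np.hstack([cv2.resize(im[40:360,170:470],(480,512)),cv2.resize(b,(320,512))]))
E
```

```text
t: 4.5
tcp_pos: [0.4376, 0.2728, 0.0545]
tool_rot: [0.701, 0.713, 0.001, 0.001]
force: [-0.3, -0.6, -2.3]
finger_gap: 0.14
gripper_force: 78.5
[0.43764542 0.27280972 0.05449462] 4.5
```

View pics/w3b.png

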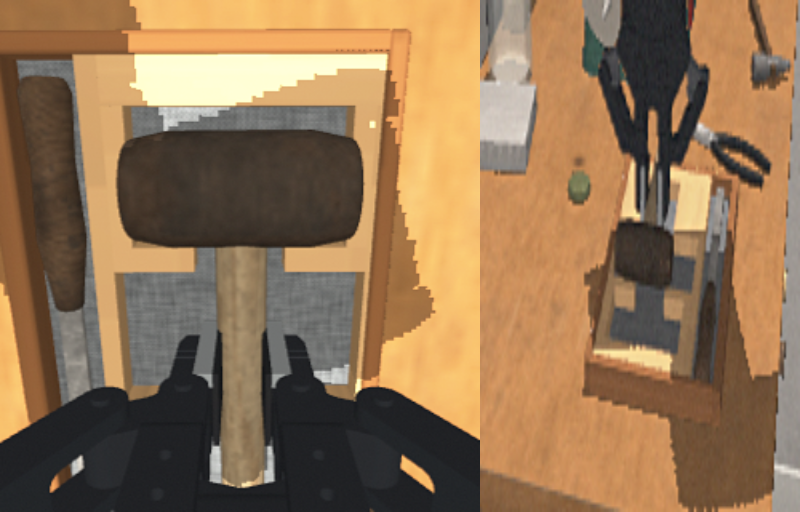

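The wrist crop shows the mallet above its cutout, head centre at (240,188) and handle end at (241,485) in the crop; the side crop confirms it is held, head towards the pocket. I'll check the sag.

Run:
```python
from h import *
import json
np.set_printoptions(precision=4,suppress=True)
s=json.load(open('w3.json'));c=cam('wrist',s);K,W=c;a=cam('side')
print(R.from_quat(s['tool_rot']).as_matrix())
g=lambda u,v:(170+u*.625,40+v*.625)
for z in(.05,.066,.08): print(z,'head',plane(c,g(240,188),z)[:2],'L',plane(c,g(118,188),z)[:2],'R',plane(c,g(363,188),z)[:2],'end',plane(c,g(241,485),z)[:2])
h=lambda u,v:(230+(u-480)*.5,180+v*120/512)
print(tri(c,g(240,188),a,h(645,252)),'head tri', 'end dist .')
def pr(p):
    q=K@(np.linalg.inv(W)@np.array([*p,1]))[:3];q=q[:2]/q[2];return (q-[170,40])/.625
for n,p in [('head ctr',(.435,.326,.066)),('end bottom',(.4385,.176,.053)),('end top',(.4385,.176,.073)),('junction',(.436,.309,.06))]: print(n,pr(p))
```

```text
[[-0.0171  0.9999  0.0021]
 [ 0.9999  0.0171  0.0007]
 [ 0.0007  0.0021 -1.    ]]
0.05 head [0.4359 0.3261] L [0.3968 0.3254] R [0.4753 0.3267] end [0.4381 0.2099]
0.066 head [0.4359 0.3283] L [0.4011 0.3277] R [0.471  0.3289] end [0.4379 0.2246]
0.08 head [0.4359 0.3302] L [0.4048 0.3297] R [0.4673 0.3307] end [0.4377 0.2375]
(array([0.4351, 0.3278, 0.0639]), np.float64(0.0015629299369716006)) head tri end dist .
head ctr [236.7746 195.9528]
end bottom [240.4876 558.5979]
end top [240.4246 608.2195]
junction [239.4028 247.7188]
```

```bash
python3 -m handwheel '[[[0,0,0,0,0,0.015,0],[0,0,0,0,0,0.012,0],[0,0,0,0,0,0.008,0],[0,0,0,0,0,0.004,0],[0,0,0,0,0,0.0015,0],[0,0,0,0,0,0,0],[0,0,0,0,0,0,0]]]'
```

```text
t: 5.48
tcp_pos: [0.4364, 0.2725, 0.0141]
tool_rot: [0.701, 0.713, 0.0, 0.0]
force: [0.4, 0.8, -2.6]
finger_gap: 0.14
gripper_force: 78.5
```

```bash
python3 -m handwheel '[[[0,0,0,0,0,0.001,0],[0,0,0,0,0,0,0],[0,0,0,0,0,0,0.18],[0,0,0,0,0,0,0.24],[0,0,0,0,0,0,0.32],[0,0,0,0,0,0,0.38],[0,0,0,0,0,0,0.38],[0,0,0,0,0,0,0.38]]]' 30
```

```text
t: 6.48
tcp_pos: [0.4361, 0.2724, 0.0128]
tool_rot: [0.701, 0.713, -0.0, -0.0]
force: [0.4, 0.0, -0.1]
finger_gap: 0.379
gripper_force: 0.0
```

```bash
python3 -m handwheel '[[[0,0,0,0,0,-0.01,0.38],[0,0,0,0,0,-0.03,0.38],[0,0,0,0,0,-0.05,0.38],[0,0,0,0,0,-0.05,0.38],[0,0,0,0,0,-0.03,0.38],[0,0,0,0,0,0,0.38],[0,0,0,0,0,0,0.38]]]'
python3 - <<'E'
from h import *
import json
s=sense();im=snapshot('wrist')[:,:,::-1];cv2.imwrite('pics/w4.png',im)
json.dump({k:np.array(s[k]).tolist() for k in('tcp_pos','tool_rot')},open('w4.json','w'));print(s['tcp_pos'],s['t'])
b=snapshot('side')[:,:,::-1][200:290,260:380]
cv2.imwrite('pics/w4b.png',np.hstack([cv2.resize(im[100:400,220:420],(400,600),interpolation=cv2.INTER_CUBIC),cv2.resize(b,(400,600*90*400//(120*600))) if 0 else cv2.copyMakeBorder(cv2.resize(b,(400,300)),0,300,0,0,0)]))
E
```

```text
t: 7.35
tcp_pos: [0.4354, 0.2721, 0.1825]
tool_rot: [0.701, 0.713, -0.0, -0.0]
force: [-0.3, 0.3, 0.4]
finger_gap: 0.381
gripper_force: 0.0
[0.43542005 0.27209883 0.18248467] 7.35
```

View pics/w4b.png

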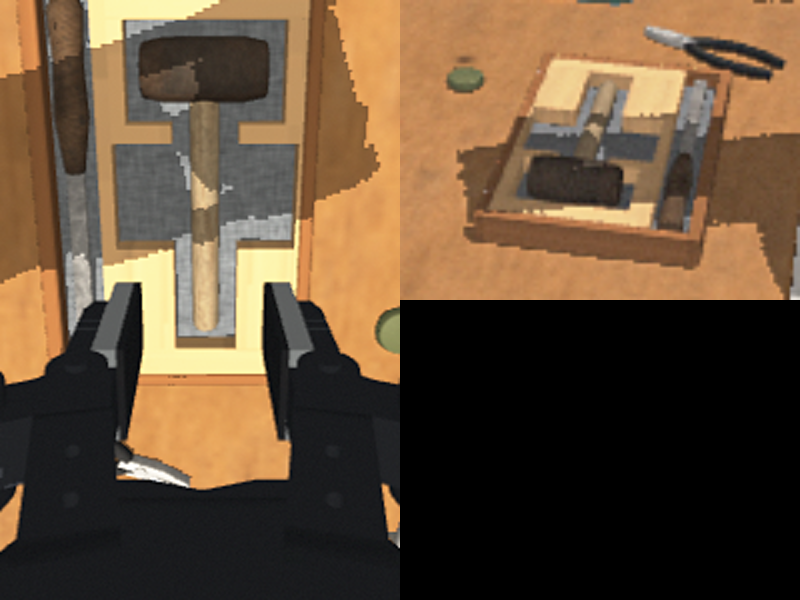

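The mallet lies flat in the cutout with floor visible all round it: head at 139–269 in a pocket of 125–287, handle end at (205,328) above the slot end at 345. The robot is clear of it.

```bash
python3 -c "from station import *;print(sign_off())"
```

```text
the job is handed in; nothing more can be done
None
```

The mallet lies flat in the tray's cutout, head in the pocket and handle in the slot; it was lowered in, the riveting hammer was left alone, and the job was handed in at about 7.4 s (no verdict was shown).

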